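# Charge a test canister on the leak-test stand

### The job

The canister on the sloped rest is due for a leak test. Stand it upright in the square nest of the test stand and let go of it, then screw its loose cap clockwise until it is fully home, and only then open the air by swinging the valve lever its full quarter turn, until it lies in line with the pipe. Leave the jar, the oil bottle and the pliers where they are.

Things in the scene. Friction and masses are not known exactly. Their poses are not given: they have to be found in the camera images.
- canister: the test canister: a plain aluminium block body 46 x 46 mm square and 66 mm tall (flats parallel to its x and y axes), with a round black fluted screw cap on top, about 95 mm tall over all, 0.3 kg. Origin: centre of the underside; z runs up its axis to the cap. It starts leaning in the sloped rest with its axis 30 degrees from vertical, the cap end away from the robot.
- cap_grip (a point): middle of the canister's screw cap, on its axis. The cap is 41 mm in diameter and 24 mm tall; when home its underside is 3 mm above the flat top of the square body, and this point 81 mm above the canister's underside. It is captive: it rises 0.64 mm per rad when unscrewed but does not come off. It turns with the cap.
- screw_cap (a joint): turn of the cap on the canister in rad: 0 fully home against its stop, growing as it is unscrewed (counter-clockwise seen from above); range 0 to 4. It starts loose, between 2.3 and 3.6. It turns stiffly (0.12 N m), and the canister must be kept from turning with it.
- test_stand: the leak-test stand, fixed on the desk: grey plate 165 x 206 x 8 mm. Origin on the desk; at yaw 0 x points away from the robot, y to the left. In its frame, in mm: square nest at (-10, 48), ball valve stem at (-10, -58), gauge at (20, -20), top 68, lying steel air reservoir along y at x = 78, top 64.
- nest_floor (a point): centre of the floor of the square nest, 12 mm above the desk. The nest is a square recess, sides along the stand's x and y, 49 mm wide (1.5 mm clear all round the canister), walls 14 mm high and 8.5 mm thick; it keeps the canister from turning. Any of the four quarter turns will do. Beware: a tripod lamp's panel hangs 0.36 to 0.42 m up, from (0.17, 0.14) to (0.33, 0.12) m.
- lever_grip (a point): middle of the black grip of the valve lever, 47 mm from the stem, 53 mm above the desk. The grip is 36 mm long, 11 mm wide, 16 mm tall (45 to 61 mm above the desk) and can be pinched or pushed from above. Its long direction points from the stem outward.
- valve_lever (a joint): turn of the valve lever about the upright stem in rad: 0 shut (lever points to the stand's -x, across the pipe), 1.571 fully open against the stop (lever points to the stand's -y, over and along the pipe); it opens counter-clockwise seen from above and stays where it is left. It starts between 0 and 0.15.
- sloped_rest: the sloped sheet-steel rest, fixed on the desk: base 120 x 74 mm, a 30 mm wide back plate under the canister, two low lips beside its foot (up to 9 mm along it). Origin on the desk. The canister leans towards the rest's +x (away from the robot at yaw 0), centre of its underside at x = -20 mm, z = 31 mm. It comes free straight up; its sides above the lips are clear for fingers.
- parts_jar: bystander: small clear jar with a white lid, 49 mm across, 54 mm tall, origin under its centre
- oil: bystander: white bottle with a blue cap, 38 mm across, 118 mm tall, origin under its centre
- pliers: bystander: black-handled pliers lying flat, 56 x 161 x 16 mm, origin under its centre

How it is judged:
On the way, in this order (a step that is already met when the one before it is completed fails the run):
1. the canister stands upright on the floor of the nest, let go, with its cap still loose (horizontal distance between canister and nest_floor below 0.004 m and z of canister in the frame of nest_floor between -0.003 and 0.003 m and angle between canister's own z axis and vertical below 0.06 rad and contact force between the fingers and canister below 0.5 N), for 0.2 s.
2. the cap is screwed fully home with the canister in the nest (value of joint screw_cap below 0.08 rad and horizontal distance between canister and nest_floor below 0.004 m and z of canister in the frame of nest_floor below 0.003 m), for 0.2 s.
3. the valve is opened its full quarter turn (value of joint valve_lever above 1.45 rad), for 0.2 s.
At the end, for the whole second after the job is handed in: The canister stands at rest in the nest (within 4 mm of its centre, within 3 mm of its floor, upright within 0.06 rad), its cap is within 0.08 rad of fully home, and the valve lever is at rest more than 1.45 rad open (full is 1.571) (all of step 2 and z of canister in the frame of nest_floor above -0.003 m and angle between canister's own z axis and vertical below 0.06 rad and linear speed of canister below 0.02 m/s and value of joint valve_lever above 1.45 rad and velocity of joint valve_lever below 0.05 rad/s); the robot touches nothing.
It fails at once if the valve is opened (past 0.35 rad) while the cap is not home (more than 0.15 rad loose) (value of joint valve_lever above 0.35 rad and value of joint screw_cap above 0.15 rad).
It fails at once if a bystander is moved by more than 15 mm (distance of any of parts_jar, oil, pliers from where it was at the start of the episode above 0.015 m).
It also fails if it takes over 72 s, if anything falls off the work surface, if the arm or the gripper's body presses on something with over 40 N, if the wrist force passes 120 N, or if a joint passes its speed limit or range.

### The arm

A 6-joint arm with a two-finger parallel gripper is mounted at the origin on the work surface; the furniture and walls round the work are solid. World frame = base frame: x ahead of the robot, y to its left, z up, the work surface at z = 0. Lengths are in m, angles in rad, forces in N, time in s.
With the tool pointing down it reaches from about 0.275 to 0.85 m from the base axis. Payload 5.2 kg.
Tool frame: the origin (TCP) lies between the finger pads; the fingertips stand 14 mm ahead of it and the grasp point (between the pads) lies 5 mm behind it; z points along the fingers, y is the line along which they close (so a half turn about z gives the same grasp; the last joint's range is limited). The gripper opens to 85 mm and grips with 20 to 120 N. Pads are 22 mm wide; open, the fingers measure 114 mm over their backs; the gripper's body (76 mm by 85 mm) begins 54 mm behind the grasp point. The pads swing forward as they close: fully open they stand 13 mm farther back than shut.
Start: joints at [0.978, 0.259, 1.535, -0, 1.348, -0.203], TCP at [0.209, 0.509, 0.216] pointing down, gripper open.
Joint ranges: [-3.14, 3.14], [-0.91, 2.08], [0.19, 2.58], [-1.22, 4.36], [0.22, 2.71], [-3.12, 3.12]. Speed limits (rad/s): [2.57, 2.57, 3.14, 3.14, 3.14, 3.14].

### API

Orientations are given as a unit quaternion [x, y, z, w].
In Python, from rig import arm gives the robot as it stands.
- The arm moves only by the tool apply_moves, never from a script. Its argument "targets" is a list that holds one entry, the list of rows, each a list of 6 numbers: the shift along the tool's x, y, z in units of 50 mm (1.0 is 50 mm), then the turn, a rotation vector about the tool's x, y, z in units of 8 degrees (1.0 is 8 degrees). In form: [[[x, y, z, rx, ry, rz], ...]]. A call has 1 to 5 rows; each row is the pose to reach, as a shift and turn from the pose commanded when the call began, along the tool's axes at that moment; what a row does not reach only later rows make up. A row lasts 1/10 s, in which the tool goes at most 50 mm and 8.59 degrees, less where a joint would pass 70% of its speed; a pose out of reach is approached as far as the arm can. A call with a gripper value outside its range is refused whole. "hand" is the finger opening in mm, from 0 to 85.4, set as the call begins (left out, the last holds). The fingers move at their own pace and stop on an object; "grip_force" is the grip in N (left out, the last holds). Time passes only in rows, so rows that repeat a pose let the fingers close. It gives the time, the measured TCP pose, the force, the opening and the grip force at its end, in the units of the state.
- arm.get_obs(): the state, without advancing time (a new reading comes with each control period).
- arm.capture(name): name is "scene" or "top" or "wrist"; returns the picture (480x640x3 uint8, red, green, blue); there is no depth.
- arm.camera_info(name): a dict with "K" (3x3 intrinsics, pixels), "k1" (the pictures are not rectified: a ray, as slopes to the right and down, at radius r is drawn at 1 + k1 r^2 times it, then the intrinsics apply), "extrinsics" (4x4, takes a point from camera to world coordinates). Camera axes: x right, y up, looking along -z (the intrinsics and any distortion apply to the point x, -y, -z); pixel columns grow to the right and rows downward; lengths in m; the calibration is good to about 2 mm. A picture is of the moment at which its call begins: read the wrist's pose just before it. camera_info takes no time and is no camera call; for the wrist camera it gives the pose at the moment of the call.
- arm.sign_off(): hands the job in; it is judged then, once.
The state is a dict: "time_s": time; "joint_positions": joint angles; "dq": joint speeds; "tau": joint torques, N m; "position": TCP position; "orientation": TCP orientation; "force": force on the tool from outside, world axes, zero at the start; "moment": the same for the moment, N m; "gripper_width": finger opening in m; "grasp_force": force on a finger pad.
Only numpy, scipy, OpenCV 4.12 (cv2) and the standard library are available. Lean on these libraries where they do the work, as an engineer would, in place of code of your own. Each camera call takes 0.05 s, during which the arm holds its last target. There are 200 camera calls.

## Working session

There is one attempt and no reset: what is moved stays moved. The work goes in short steps, Python scripts to look and compute and a tool call to move; the robot and the scene stay as the last step left them, time stands still between calls to the robot, and variables do not carry over. Pictures are saved under pics/ and viewed, at most 10 in all, crops included, and the job is handed in when it is done.

Besides the shell and the picture viewer there is one more tool, called as a command line: name --argument value ..., lists and objects as JSON in quotes. apply_moves: Moves the arm, as the interface text tells. Its arguments: {"type":"object","properties":{"targets":{"type":"array","items":{"type":"array","items":{"type":"array","items":{"type":"number"}}}},"hand":{"type":"number"},"grip_force":{"type":"number"}},"required":["targets"]}

```bash
ls; mkdir -p pics
python3 - <<'E'
from rig import arm
import cv2
for n in ("scene","top"):
    cv2.imwrite(f"pics/{n}0.png",arm.capture(n)[:,:,::-1])
    i=arm.camera_info(n);print(n,i)
print(arm.get_obs())
E
```

```text
pics
scene {'K': array([[569.8879101 ,   0.        , 322.99963252],
       [  0.        , 569.8879101 , 240.21522677],
       [  0.        ,   0.        ,   1.        ]]), 'k1': -0.011920367117628318, 'extrinsics': array([[ 0.68782096,  0.37766073, -0.61989894, -0.01604587],
       [-0.72547508,  0.38619344, -0.56968459, -0.34143251],
       [ 0.02425341,  0.84156224,  0.53961539,  0.61301032],
       [ 0.        ,  0.        ,  0.        ,  1.        ]])}
top {'K': array([[442.90466742,   0.        , 321.3599534 ],
       [  0.        , 442.90466742, 241.15987979],
       [  0.        ,   0.        ,   1.        ]]), 'k1': -0.024145918018664045, 'extrinsics': array([[ 0.01650395,  0.99753025, -0.0682717 ,  0.55491584],
       [-0.99953657,  0.01820681,  0.02439586,  0.2472482 ],
       [ 0.02557861,  0.06783743,  0.99736845,  0.92660112],
       [ 0.        ,  0.        ,  0.        ,  1.        ]])}
{'time_s': 0.1, 'joint_positions': array([ 9.78212141e-01,  2.59276356e-01,  1.53593514e+00, -3.99477453e-05,
        1.34799913e+00, -2.02812086e-01]), 'dq': array([-0.00067888, -0.00227468, -0.00274945, -0.00179973, -0.00071079,
        0.00185843]), 'tau': array([ 5.82189532e-04, -4.46964526e+01, -2.91246879e+01, -4.81885108e-04,
        6.42603234e-03, -1.83914682e-05]), 'position': array([0.20871189, 0.50834177, 0.21566994]), 'orientation': array([ 1.93650334e-01,  9.81070279e-01, -7.53394500e-04, -2.95362527e-04]), 'force': array([ 0.10970303, -0.92632262,  0.437707  ]), 'moment': array([-0.03974348, -0.06666064,  0.0009914 ]), 'grasp_force': 0.0, 'gripper_width': 0.08515721021160115}
```

View pics/scene0.png

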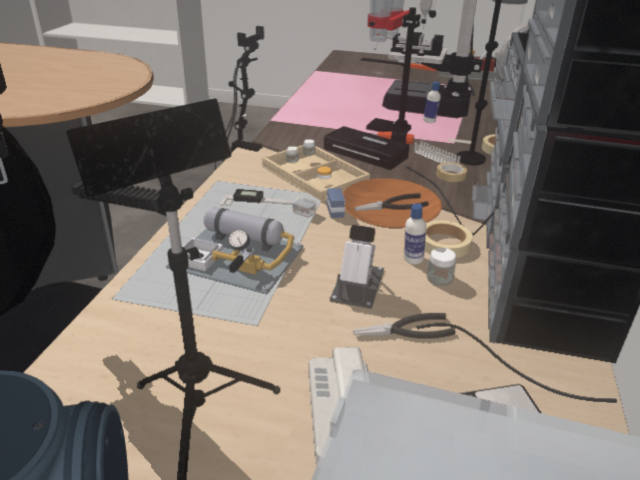

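View pics/top0.png

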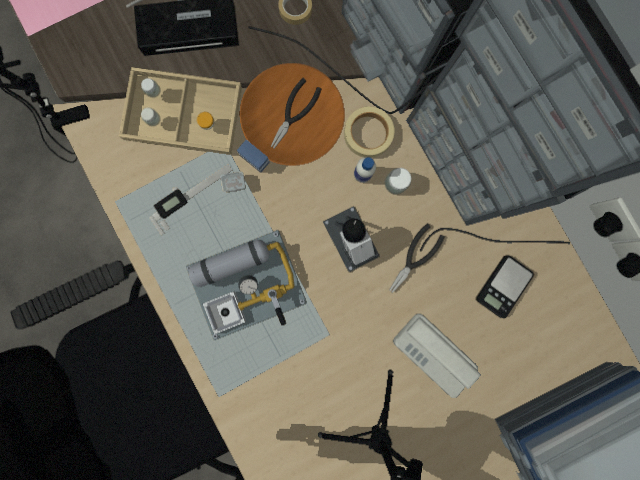

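The scene view shows the stand at about (240,245), the canister on its rest at (358,265), and the lamp on the left. The top view shows the nest near (225,312), the lever near (279,313), and the canister cap near (353,231) with its body around (357,250).

```bash
cat > h.py <<'E'
import numpy as np, cv2
from scipy.spatial.transform import Rotation as R
from rig import arm
def ray(i,px):
    K=i["K"];d=np.array([i["k1"],0,0,0,0.])
    u=cv2.undistortPoints(np.array([[px]],float),K,d)[0,0]
    E=i["extrinsics"];v=E[:3,:3]@[u[0],-u[1],-1];return E[:3,3],v/np.linalg.norm(v)
def onz(i,px,z):
    o,v=ray(i,px);return o+v*(z-o[2])/v[2]
def tri(obs):
    A=0;b=0;L=[ray(i,p) for i,p in obs]
    for o,v in L:
        P=np.eye(3)-np.outer(v,v);A=A+P;b=b+P@o
    x=np.linalg.solve(A,b);return x,[1e3*np.linalg.norm((np.eye(3)-np.outer(v,v))@(x-o)) for o,v in L]
def proj(i,X):
    E=i["extrinsics"];c=E[:3,:3].T@(np.asarray(X)-E[:3,3]);u=np.array([c[0],-c[1]])/-c[2]
    u=u*(1+i["k1"]*u@u);return i["K"][:2,:2]@u+i["K"][:2,2]
def rel(pos,Rt,pos0=None,R0=None):
    o=arm.get_obs()
    p0=o["position"] if pos0 is None else pos0;R0=R.from_quat(o["orientation"]) if R0 is None else R0
    return np.r_[R0.inv().apply(np.array(pos)-p0)/.05,np.degrees((R0.inv()*Rt).as_rotvec())/8]
E
python3 - <<'E'
from h import *
t=arm.camera_info("top")
for n,p,z in [("nest",(225,312),.02),("lever",(279,313),.053),("stem",(272,296),.05),("cap",(353,231),.12),("canfoot",(360,262),.04),("oil",(365,168),.1),("jar",(399,180),.05),("rest c1",(325,220),0),("c2",(350,208),0),("c3",(378,260),0),("c4",(352,271),0)]: print(n,onz(t,p,z).round(3))
w=arm.camera_info("wrist");o=arm.get_obs();print(w["K"],w["k1"]);Rt=R.from_quat(o["orientation"]);print("cam in tool",Rt.inv().apply(w["extrinsics"][:3,3]-o["position"]),Rt.inv().as_matrix()@w["extrinsics"][:3,:3])
a=arm.capture("top")[195:345,185:385];cv2.imwrite("pics/tc.png",cv2.resize(a[:,:,::-1],(800,600),interpolation=cv2.INTER_CUBIC))
E
```

```text
nest [0.47  0.418 0.02 ]
lever [0.473 0.306 0.053]
stem [0.505 0.321 0.05 ]
cap [0.63 0.17 0.12]
canfoot [0.575 0.147 0.04 ]
oil [0.752 0.146 0.1  ]
jar [0.741 0.071 0.05 ]
rest c1 [0.663 0.218 0.   ]
c2 [0.69  0.165 0.   ]
c3 [0.581 0.105 0.   ]
c4 [0.557 0.159 0.   ]
[[417.79391643   0.         309.85104066]
 [  0.         417.79391643 240.67283516]
 [  0.           0.           1.        ]] -0.0839062825272086
cam in tool [ 0.07336804  0.00019797 -0.15745968] [[ 1.69470773e-04  9.57161335e-01  2.89555089e-01]
 [ 9.99999908e-01 -2.76597929e-04  3.29049943e-04]
 [ 3.95044221e-04  2.89555007e-01 -9.57161294e-01]]
```

View pics/tc.png

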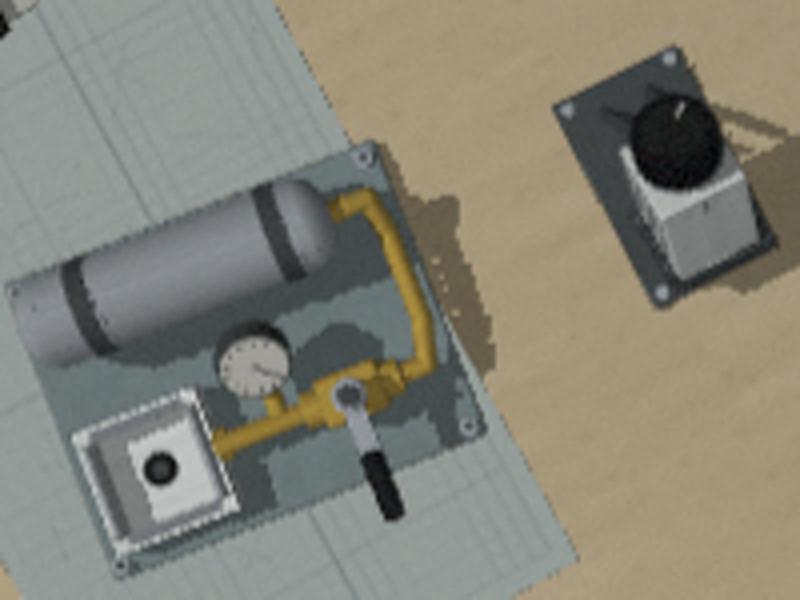

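The enlarged crop shows the nest rim corners at about (75,438), (188,392), (238,505) and (118,555). The stem is at (348,393), the lever grip at (383,485), the cap at (678,140) and the canister foot near (715,250). I'll take a wrist view of the stand next.

apply_moves --targets '[[[-4.0,-0.5,-1.0,0,0,0],[-4.0,-0.5,-1.0,0,0,0],[-4.0,-0.5,-1.0,0,0,0],[-4.0,-0.5,-1.0,0,0,0],[-4.0,-0.5,-1.0,0,0,0]]]'

```text
time_s: 0.65
position: [0.3894, 0.4072, 0.2674]
orientation: [0.196, 0.981, 0.0, 0.002]
force: [-1.0, 0.2, -0.0]
gripper_width: 0.0854
grasp_force: 0.0
```

apply_moves --targets '[[[0,0,0,0,0,0],[0,0,0,0,0,0]]]'

```text
time_s: 0.85
position: [0.3834, 0.4098, 0.2657]
orientation: [0.194, 0.981, -0.0, -0.001]
force: [-0.3, -0.3, 0.6]
gripper_width: 0.0855
grasp_force: 0.0
```

```bash
cat >> h.py <<'E'
import pickle
def shot(n):
    i=arm.camera_info("wrist");a=arm.capture("wrist");cv2.imwrite(f"pics/{n}.png",a[:,:,::-1]);pickle.dump(i,open(f"{n}.pkl","wb"));return a
def inf(n): return pickle.load(open(f"{n}.pkl","rb"))
E
python3 - <<'E'
from h import *
shot("w1");s=arm.capture("scene");cv2.imwrite("pics/s1.png",s[:,:,::-1]);o=arm.get_obs();print(o["position"],o["joint_positions"],o["force"])
E
```

```text
[0.38276931 0.41025771 0.26580751] [ 6.20944340e-01  2.52033800e-01  1.42329270e+00  4.85210013e-04
  1.46776338e+00 -5.61901928e-01] [-1.33528784  0.09370125  0.32789173]
```

View pics/w1.png

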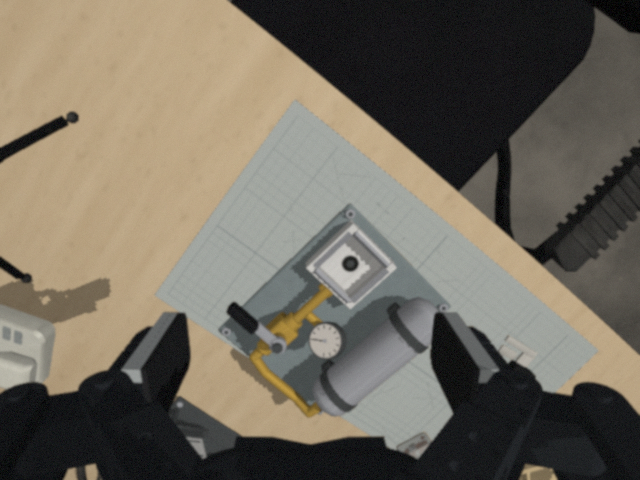

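The view shows the nest centre at about (351,265), the stem at (278,350), and the lever grip around (242,317). The fingers frame the bottom of the picture. Next is a closer second view.

apply_moves --targets '[[[-3.0,-0.3,1.2,0,0,0],[-3.0,-0.3,1.2,0,0,0],[-3.0,-0.3,1.2,0,0,0],[-3.0,-0.3,1.2,0,0,0],[-3.0,-0.3,1.2,0,0,0]]]'

```text
time_s: 1.45
position: [0.5172, 0.3384, 0.2046]
orientation: [0.194, 0.981, -0.001, -0.001]
force: [-0.7, 0.6, 0.6]
gripper_width: 0.085
grasp_force: 0.0
```

apply_moves --targets '[[[0,0,0,0,0,0],[0,0,0,0,0,0],[0,0,0,0,0,0]]]'

```text
time_s: 1.75
position: [0.5164, 0.3402, 0.2076]
orientation: [0.193, 0.981, 0.001, 0.001]
force: [-0.8, -0.1, -1.1]
gripper_width: 0.0852
grasp_force: 0.0
```

Run:
```python
from h import *
a=shot("w2");o=arm.get_obs();print(o["position"],o["joint_positions"],o["force"])
w=cv2.imread("pics/w1.png")
c=np.hstack([cv2.resize(w[190:430,190:458],None,fx=1.5,fy=1.5),cv2.resize(a[40:400,120:510,::-1],None,fx=1,fy=1)])
print(c.shape);cv2.imwrite("pics/c12.png",c)
```

```text
[0.51659514 0.33994751 0.20748504] [ 4.01763721e-01  3.86028638e-01  1.37633637e+00  1.87455750e-04
  1.37776768e+00 -7.81245286e-01] [ 0.06362579 -0.50783904  0.44082516]
(360, 792, 3)
```

View pics/c12.png

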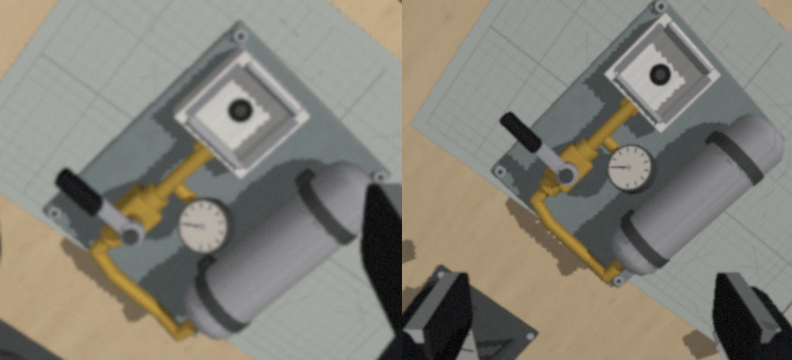

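The composite shows the nest rim corners at left (242,50), (309,118), (240,175), (175,118) and right (663,15), (719,75), (659,130), (606,75). The stem is at (131,233) left and (568,174) right, and the lever grip at (80,192) left and (521,131) right.

Run:
```python
from h import *
A=inf("w1");B=inf("w2");T=arm.camera_info("top")
f=lambda p:(p[0]/1.5+190-.17,p[1]/1.5+190-.17);g=lambda p:(p[0]-402+120,p[1]+40);h=lambda p:(p[0]/4+185,p[1]/4+195)
D=dict(rt=((242,50),(663,15),(75,438)),rr=((309,118),(719,75),(188,392)),rb=((240,175),(659,130),(238,505)),rl=((175,118),(606,75),(118,555)),
stem=((131,233),(568,174),(348,393)),grip=((80,192),(521,131),(383,485)),dot=((240,110),(660,74),(160,468)),s1=((238,35),(658,7),(120,567)),s2=((54,212),(500,172),(470,427)),s3=((380,177),(783,144),None))
P={}
for k,(a,b,t) in D.items():
    x,e=tri([(A,f(a)),(B,g(b))]);print(k,x.round(4),np.round(e,1),end=' ')
    P[k]=x
    if t: 
        print("top@z",onz(T,h(t),x[2]).round(4)[:2])
    else: print()
for nm,i,q,j in (("w1",A,f,0),("w2",B,g,1),("top",T,h,2)):
    r=[onz(i,q(D[k][j]),.026) for k in("rt","rr","rb","rl")];print(nm,"rim c",np.mean(r,0),[round(np.linalg.norm(r[m]-r[m-1]),4) for m in range(4)],"stem@.06",onz(i,q(D["stem"][j]),.06),"grip@.061",onz(i,q(D["grip"][j]),.061),"dot@.012",onz(i,q(D["dot"][j]),.012))
```

```text
rt [0.4271 0.4365 0.019 ] [0.2 0.2] top@z [0.4841 0.4612]
rr [0.4858 0.4613 0.0277] [0.4 0.4] top@z [0.5087 0.4033]
rb [0.5095 0.4029 0.0237] [0.4 0.4] top@z [0.4523 0.3773]
rl [0.4526 0.3781 0.0258] [0.5 0.5] top@z [0.4268 0.4363]
stem [0.5098 0.3226 0.0501] [0.6 0.6] top@z [0.5106 0.3211]
grip [0.4658 0.305  0.0563] [0.4 0.4] top@z [0.4667 0.3025]
dot [0.4686 0.4199 0.0127] [0.1 0.1] top@z [0.4691 0.419 ]
s1 [0.4193 0.4374 0.0072] [0.1 0.1] top@z [0.4181 0.4389]
s2 [0.4942 0.2621 0.0064] [0. 0.] top@z [0.4919 0.2616]
s3 [0.5617 0.4991 0.0076] [3.3 3.3] 
w1 rim c [0.46820165 0.41978985 0.026     ] [np.float64(0.0647), np.float64(0.0667), np.float64(0.0623), np.float64(0.062)] stem@.06 [0.50435728 0.32509694 0.06      ] grip@.061 [0.46404497 0.30706019 0.061     ] dot@.012 [0.46878018 0.41976381 0.012     ]
w2 rim c [0.46876434 0.41933573 0.026     ] [np.float64(0.0621), np.float64(0.0638), np.float64(0.0634), np.float64(0.061)] stem@.06 [0.50812301 0.32458566 0.06      ] grip@.061 [0.46543755 0.30565882 0.061     ] dot@.012 [0.4686834  0.42009605 0.012     ]
top rim c [0.46815651 0.41906464 0.026     ] [np.float64(0.0624), np.float64(0.0609), np.float64(0.062), np.float64(0.0646)] stem@.06 [0.5111106  0.32024676 0.06      ] grip@.061 [0.46716272 0.30224095 0.061     ] dot@.012 [0.46907081 0.41913714 0.012     ]
```

Nest centre is (0.4686, 0.4195), stand yaw is about 23.1°, and the stem comes out at (0.510, 0.322), which matches the drawing. Next I'll look at the canister.

apply_moves --targets '[[[-3.2,-2.5,-0.4,0,0,-5],[-3.2,-2.5,-0.4,0,0,-5],[-3.2,-2.5,-0.4,0,0,-5],[-3.2,-2.5,-0.4,0,0,-5],[-3.2,-2.5,-0.4,0,0,-5]]]'

```text
time_s: 2.3
position: [0.6204, 0.1581, 0.2275]
orientation: [-0.155, 0.988, -0.001, 0.001]
force: [-0.5, 0.3, 0.5]
gripper_width: 0.0855
grasp_force: 0.0
```

apply_moves --targets '[[[0,0,0,0,0,-1.4],[0,0,0,0,0,-1.4],[0,0,0,0,0,-1.4],[0,0,0,0,0,-1.4]]]'

```text
time_s: 2.7
position: [0.6178, 0.1629, 0.2268]
orientation: [-0.249, 0.969, -0.0, 0.0]
force: [0.3, -0.4, -0.6]
gripper_width: 0.0853
grasp_force: 0.0
```

Run:
```python
from h import *
a=shot("w3");o=arm.get_obs();print(o["position"],o["orientation"],o["joint_positions"],o["force"])
```

```text
[0.61782143 0.16287338 0.22678683] [-2.48978163e-01  9.68509060e-01 -5.68464153e-05  2.67290794e-04] [ 8.34779162e-02  4.13301554e-01  1.28825101e+00 -2.28204114e-05
  1.43949402e+00 -1.99056555e+00] [0.47129334 0.47426239 0.49180926]
```

apply_moves --targets '[[[-1.0,-1.2,0,0,0,0],[-1.0,-1.2,0,0,0,0],[-1.0,-1.2,0,0,0,0],[-1.0,-1.2,0,0,0,0]]]'

```text
time_s: 3.15
position: [0.6906, 0.1341, 0.2257]
orientation: [-0.249, 0.969, 0.0, -0.001]
force: [0.8, 0.2, -0.6]
gripper_width: 0.0856
grasp_force: 0.0
```

Run:
```python
from h import *
a=shot("w4");o=arm.get_obs();print(o["position"],o["orientation"],o["joint_positions"],o["force"])
w=cv2.imread("pics/w3.png")
c=np.hstack([w[0:400,120:520],a[0:400,120:520,::-1]])
cv2.imwrite("pics/c34.png",c)
```

```text
[0.69007919 0.13448312 0.22614048] [-2.49211709e-01  9.68448863e-01  2.68934753e-04 -5.01126424e-04] [ 3.40480130e-02  5.36537400e-01  1.09458526e+00  3.09115609e-04
  1.51156481e+00 -2.04049926e+00] [-0.34146786 -0.0832919   0.91776325]
```

View pics/c34.png

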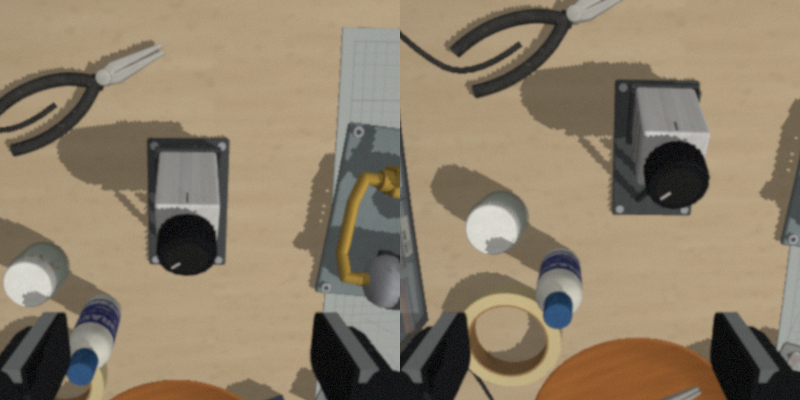

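Both views show the canister on the rest. The cap is at (187,243) on the left and (676,174) on the right, with the body behind it. I'll enlarge both.

Run:
```python
from h import *
z=lambda n,x,y:cv2.resize(cv2.imread(f"pics/{n}.png")[y:y+165,x:x+120],(400,550),interpolation=cv2.INTER_CUBIC)
cv2.imwrite("pics/z34.png",np.hstack([z("w3",250,120),z("w4",325,70)]))
```

```text
(no output)
```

View pics/z34.png

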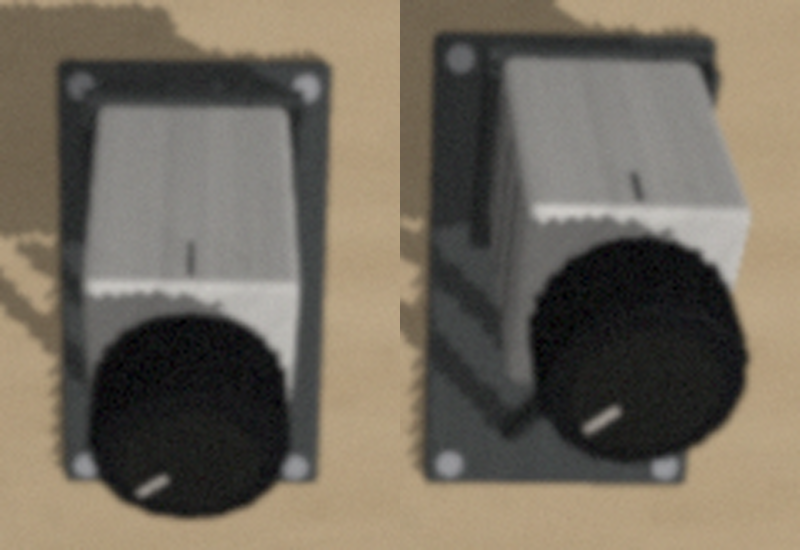

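The zoom shows the front-face corners. On the left they are (85,290), (300,288), (98,107), (290,107). On the right they are (535,205), (749,210), (508,60), (700,65). I'll fit the pose to these.

Run:
```python
from h import *
from scipy.optimize import least_squares
A=inf("w3");B=inf("w4");s=.3
fa=lambda p:np.array(p)*s+[250,120]-.35;fb=lambda p:(np.array(p)-[400,0])*s+[325,70]-.35
M=np.array([[-23,-23,66],[-23,23,66],[-23,-23,0],[-23,23,0]])/1e3
pa=[(85,290),(300,288),(98,107),(290,107)];pb=[(535,205),(749,210),(508,60),(700,65)]
for a,b in zip(pa,pb): x,e=tri([(A,fa(a)),(B,fb(b))]);print(x.round(4),np.round(e,1))
for a,b in [((80,86),(460,58)),((84,464),(449,464)),((296,467),(665,466))]: x,e=tri([(A,fa(a)),(B,fb(b))]);print("screw",x.round(4),np.round(e,1))
def Rot(p): return R.from_euler("ZY",[p[3],p[4]])
def res(p):
    X=Rot(p).apply(M)+p[:3]
    return np.r_[[proj(A,x)-fa(a) for x,a in zip(X,pa)],[proj(B,x)-fb(b) for x,b in zip(X,pb)]].ravel()
r=least_squares(res,[.585,.15,.03,.5,.52]);p=r.x;print(p.round(4),np.degrees(p[3:]),res(p).round(1))
r2=least_squares(lambda q:res(np.r_[q,np.radians(30)]),p[:4]);print(r2.x,np.degrees(r2.x[3]),abs(r2.fun).max())
q=np.r_[r2.x,np.radians(30)]; C=Rot(q).apply([0,0,.096])+q[:3]
print("captop proj",(proj(A,C)-[250,120])/s,(proj(B,C)-[325,70])/s+[400,0])
```

```text
[0.6177 0.1351 0.1048] [0.4 0.4]
[0.5972 0.1745 0.0975] [0.7 0.7]
[0.5903 0.1198 0.0467] [0.5 0.5]
[0.5684 0.1604 0.0405] [0.3 0.3]
screw [0.5919 0.1117 0.0073] [0. 0.]
screw [0.6856 0.1619 0.0079] [0.3 0.3]
screw [0.6574 0.2156 0.0059] [0.1 0.1]
[0.5971 0.1495 0.0295 0.4931 0.5071] [28.25023881 29.0531825 ] [-0.6 -1.6  0.8 -0.3  0.8 -0.2 -0.   0.3 -1.8  1.1  2.3  0.9 -1.3 -0.1
 -0.4 -0.3]
[0.59652928 0.14925979 0.02850203 0.49383835] 28.29485326671721 1.9455805757614257
captop proj [190.60206599 465.41514376] [645.14698858 395.84781105]
```

```bash
cat >> h.py <<'E'
def tool(yaz,axis):  # tool z=-axis, y at azimuth yaz (deg)
    z=-np.array(axis);y=np.array([np.cos(np.radians(yaz)),np.sin(np.radians(yaz)),0]);y-=z*(y@z);y/=np.linalg.norm(y)
    return R.from_matrix(np.c_[np.cross(y,z),y,z])
ax=R.from_euler("ZY",np.radians([28.2,30])).apply([0,0,1]);base=np.array([.5968,.1493,.030]);RG=tool(118.2,ax)
E
python3 - <<'E'
from h import *
print(rel(base+.145*ax,RG).round(3)); print(base+.145*ax)
E
```

```text
[ 0.04   1.142  1.412 -0.016  3.744  0.082]
[0.6606945  0.18355993 0.15557368]
```

apply_moves --targets '[[[0.04,1.14,1.41,-0.02,3.75,0.08],[0.04,1.14,1.41,-0.02,3.75,0.08],[0.04,1.14,1.41,-0.02,3.75,0.08],[0.04,1.14,1.41,-0.02,3.75,0.08],[0.04,1.14,1.41,-0.02,3.75,0.08]]]'

```text
time_s: 3.7
position: [0.6604, 0.1849, 0.1509]
orientation: [-0.237, 0.935, -0.063, -0.255]
force: [-0.3, 0.6, -0.6]
gripper_width: 0.0858
grasp_force: 0.0
```

apply_moves --targets '[[[0,0,0,0,0,0],[0,0,0,0,0,0]]]'

```text
time_s: 3.9
position: [0.6615, 0.1829, 0.1582]
orientation: [-0.235, 0.937, -0.063, -0.249]
force: [0.2, 0.2, 0.8]
gripper_width: 0.0851
grasp_force: 0.0
```

Run:
```python
from h import *
o=arm.get_obs();print(o["joint_positions"],o["force"],rel(base+.048*ax,RG).round(3),rel(base+.145*ax,RG).round(3))
shot("w5")
```

```text
[ 0.18859177  0.94286511  0.62042722 -0.17124371  2.07133034 -1.91872636] [0.18299236 0.18179721 0.82579814] [-0.012  0.022  1.99  -0.008  0.029 -0.003] [-0.019  0.02   0.05  -0.008  0.029 -0.003]
```

View pics/w5.png

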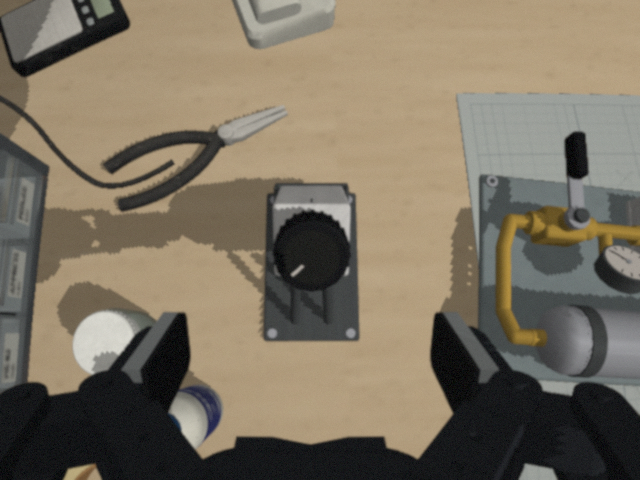

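The tool is lined up along the canister axis: the cap at x≈312 sits midway between the fingers at (188,320) and (432,320). I'll go down and grip.

apply_moves --targets '[[[0,0.02,0.5,0,0,0],[0,0.02,1.0,0,0,0],[0,0.02,1.5,0,0,0],[0,0.02,1.98,0,0,0],[0,0.02,1.98,0,0,0]]]'

```text
time_s: 4.45
position: [0.6149, 0.1592, 0.0701]
orientation: [-0.235, 0.937, -0.063, -0.252]
force: [-0.8, 1.3, -0.4]
gripper_width: 0.0857
grasp_force: 0.0
```

apply_moves --targets '[[[0,0,0,0,0,0],[0,0,0,0,0,0],[0,0,0,0,0,0],[0,0,0,0,0,0],[0,0,0,0,0,0]]]' --hand 30 --grip_force 50

```text
time_s: 4.95
position: [0.6194, 0.1609, 0.0729]
orientation: [-0.235, 0.937, -0.063, -0.248]
force: [2.8, 1.1, 7.8]
gripper_width: 0.0397
grasp_force: 59.6
```

apply_moves --targets '[[[0,0,0,0,0,0],[0,0,0,0,0,0],[0,0,0,0,0,0]]]'

```text
time_s: 5.25
position: [0.6194, 0.1609, 0.0728]
orientation: [-0.235, 0.937, -0.063, -0.248]
force: [1.7, 2.5, 7.2]
gripper_width: 0.0399
grasp_force: 59.6
```

Run:
```python
from h import *
a=shot("w6")[:,:,::-1];s=arm.capture("scene")[:,:,::-1]
cv2.imwrite("pics/c6.png",np.hstack([a[130:430,170:470],cv2.resize(s[200:320,300:440],(350,300),interpolation=cv2.INTER_CUBIC)]))
```

```text
(no output)
```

View pics/c6.png

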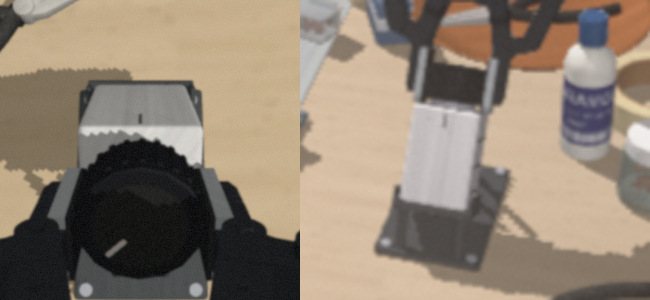

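The fingers are on the cap: the opening is 40 mm against the 46 mm body, and the scene crop shows the tips at the body's top edge near (490,110). The real tips therefore stand about 30 mm farther back than stated, which the wrist view supports. I'll reopen and go about 30 mm deeper, watching the force.

apply_moves --targets '[[[0,0,-0.1,0,0,0],[0,0,-0.1,0,0,0],[0,0,-0.1,0,0,0],[0,0,-0.1,0,0,0],[0,0,-0.1,0,0,0]]]' --hand 85

```text
time_s: 5.85
position: [0.6194, 0.1615, 0.0741]
orientation: [-0.235, 0.937, -0.063, -0.251]
force: [-0.4, 0.7, 0.3]
gripper_width: 0.0846
grasp_force: 0.0
```

apply_moves --targets '[[[0,0,0.2,0,0,0],[0,0,0.35,0,0,0],[0,0,0.4,0,0,0]]]'

```text
time_s: 6.15
position: [0.6095, 0.1564, 0.0557]
orientation: [-0.235, 0.936, -0.063, -0.252]
force: [-1.2, 0.2, 0.4]
gripper_width: 0.0849
grasp_force: 0.0
```

Run:
```python
from h import *
o=arm.get_obs();print(o["force"],o["position"],rel(base+.020*ax,RG).round(3))
shot("w7")
```

```text
[-1.17435175  0.16421157  0.39070251] [0.60947707 0.15637826 0.05573713] [-0.006 -0.005  0.191  0.004 -0.02   0.003]
```

apply_moves --targets '[[[0,0,0.1,0,0,0],[0,0,0.19,0,0,0],[0,0,0.19,0,0,0]]]'

```text
time_s: 6.5
position: [0.6061, 0.1543, 0.0484]
orientation: [-0.235, 0.937, -0.063, -0.252]
force: [-0.3, -0.1, -0.5]
gripper_width: 0.0851
grasp_force: 0.0
```

apply_moves --targets '[[[0,0,0,0,0,0],[0,0,0,0,0,0],[0,0,0,0,0,0],[0,0,0,0,0,0],[0,0,0,0,0,0]]]' --hand 36 --grip_force 60

```text
time_s: 7.0
position: [0.6071, 0.1545, 0.0494]
orientation: [-0.235, 0.937, -0.063, -0.25]
force: [1.8, -0.0, 2.2]
gripper_width: 0.0449
grasp_force: 63.4
```

apply_moves --targets '[[[0,0,0,0,0,0],[0,0,0,0,0,0]]]'

```text
time_s: 7.2
position: [0.6071, 0.1545, 0.0494]
orientation: [-0.235, 0.937, -0.063, -0.25]
force: [2.0, -0.3, 4.0]
gripper_width: 0.0449
grasp_force: 63.5
```

The opening is now 44.9 mm, which with the same 1 mm offset as the cap reading means the fingers are on the body. I'll lift straight up.

apply_moves --targets '[[[0.1,0,-0.17,0,0,0],[0.3,0,-0.52,0,0,0],[0.6,0,-1.04,0,0,0],[1.0,0,-1.73,0,0,0],[1.2,0,-2.08,0,0,0]]]'

```text
time_s: 7.7
position: [0.607, 0.155, 0.1721]
orientation: [-0.235, 0.937, -0.063, -0.25]
force: [1.0, 0.0, -3.1]
gripper_width: 0.0453
grasp_force: 62.8
```

Run:
```python
from h import *
o=arm.get_obs();print(o["force"],o["position"],o["gripper_width"])
P=np.array([.6071,.1545,.0494]);Rg=R.from_quat([-0.235,0.937,-0.063,-0.25])
for b,y,t in (((.5971,.1495,.0295),28.25,29.05),((.5965,.1493,.0285),28.3,30)):
    Rc=R.from_euler("ZY",np.radians([y,t]))
    print(Rg.inv().apply(np.array(b)-P)*1e3, (Rg.inv()*Rc).as_matrix()[:,2])
# target: upright, y az 113.1, TCP above nest
Rp=tool(113.1,[0,0,1]);print(rel([.56,.30,.20],Rp).round(2));print(o["joint_positions"])
```

```text
[ 0.9702994   0.03439768 -3.10346225] [0.60704854 0.15495253 0.17210236] 0.04526396383466492
[-0.22588512  0.32381793 22.82222859] [ 1.45934173e-02  2.08608104e-04 -9.99893489e-01]
[-0.1836751   0.43129515 23.99979683] [-1.98583913e-03  6.70333666e-04 -9.99997804e-01]
[-0.19  3.   -0.76 -0.17 -3.73  0.62]
[ 0.16704437  0.79377601  0.88119801 -0.17339361  1.95914856 -1.92148094]
```

apply_moves --targets '[[[-0.19,3.0,-0.76,-0.17,-3.73,0.62],[-0.19,3.0,-0.76,-0.17,-3.73,0.62],[-0.19,3.0,-0.76,-0.17,-3.73,0.62],[-0.19,3.0,-0.76,-0.17,-3.73,0.62],[-0.19,3.0,-0.76,-0.17,-3.73,0.62]]]'

```text
time_s: 8.2
position: [0.5559, 0.3009, 0.1985]
orientation: [-0.202, 0.979, 0.0, -0.001]
force: [0.2, -1.0, -3.3]
gripper_width: 0.0447
grasp_force: 62.9
```

Run:
```python
from h import *
o=arm.get_obs();print(o["force"],o["position"],o["gripper_width"])
print(rel([.4686,.4195,.15],tool(113.1,[0,0,1])).round(2));print(o["joint_positions"])
```

```text
[ 0.22103833 -0.99626942 -3.27568483] [0.55587721 0.30085371 0.19852519] 0.044738122209768943
[ 0.66  2.87  0.97  0.01 -0.02  0.03]
[ 3.19578379e-01  4.18664065e-01  1.34894773e+00  5.05265126e-04
  1.37644838e+00 -1.65836861e+00]
```

apply_moves --targets '[[[0.66,2.87,0.97,0.01,-0.02,0.03],[0.66,2.87,0.97,0.01,-0.02,0.03],[0.66,2.87,0.97,0.01,-0.02,0.03],[0.66,2.87,0.97,0.01,-0.02,0.03],[0.66,2.87,0.97,0.01,-0.02,0.03]]]'

```text
time_s: 8.7
position: [0.4718, 0.4187, 0.1467]
orientation: [-0.2, 0.98, -0.002, -0.002]
force: [0.5, -1.2, -3.0]
gripper_width: 0.0451
grasp_force: 63.5
```

apply_moves --targets '[[[0,0,0,0,0,0],[0,0,0,0,0,0],[0,0,0,0,0,0]]]'

```text
time_s: 9.0
position: [0.4743, 0.4175, 0.1491]
orientation: [-0.197, 0.98, -0.001, 0.0]
force: [-0.9, 0.1, -4.1]
gripper_width: 0.0449
grasp_force: 63.4
```

Run:
```python
from h import *
o=arm.get_obs();print(o["force"],o["position"],o["gripper_width"])
Rp=tool(113.1,[0,0,1])
off=np.array([-.0002,.0003,.0235])
for z in (.05,.026,.012): print(z,rel(np.array([.4686,.4195,z])-Rp.apply(off),Rp).round(3))
shot("w8")
```

```text
[-0.90641462  0.13443518 -4.08609008] [0.47430653 0.417483   0.14909815] 0.04493017774611916
0.05 [ 0.095  0.078  1.512 -0.01   0.005 -0.041]
0.026 [ 0.095  0.078  1.992 -0.01   0.005 -0.041]
0.012 [ 0.095  0.079  2.272 -0.01   0.005 -0.041]
```

apply_moves --targets '[[[0.095,0.078,0.5,-0.01,0,-0.04],[0.095,0.078,1.0,-0.01,0,-0.04],[0.095,0.078,1.5,-0.01,0,-0.04],[0.095,0.078,1.5,-0.01,0,-0.04],[0.095,0.078,1.5,-0.01,0,-0.04]]]'

```text
time_s: 9.55
position: [0.4675, 0.4199, 0.0741]
orientation: [-0.201, 0.98, 0.0, -0.0]
force: [0.3, 1.1, -2.8]
gripper_width: 0.0446
grasp_force: 63.3
```

Run:
```python
from h import *
o=arm.get_obs();print(o["force"],o["position"],o["gripper_width"])
Rp=tool(113.1,[0,0,1])
off=np.array([-.0002,.0003,.0235])
for z in (.026,.012): print(z,rel(np.array([.4686,.4195,z])-Rp.apply(off),Rp).round(3))
a=shot("w9")[:,:,::-1];s=arm.capture("scene")[:,:,::-1];t=arm.capture("top")[:,:,::-1]
Z=lambda m:cv2.resize(m,(266,400),interpolation=cv2.INTER_CUBIC)
cv2.imwrite("pics/c9.png",np.hstack([Z(a[100:400,210:410]),Z(s[190:310,160:240]),Z(t[240:360,185:265])]))
```

```text
[ 0.32192262  1.13770877 -2.8398965 ] [0.46746029 0.41989145 0.07410199] 0.04459528471419514
0.026 [-0.014 -0.022  0.492  0.001 -0.001  0.008]
0.012 [-0.014 -0.022  0.772  0.001 -0.001  0.008]
```

apply_moves --targets '[[[-0.015,-0.02,0.25,0,0,0],[-0.015,-0.02,0.45,0,0,0],[-0.015,-0.02,0.5,0,0,0],[-0.015,-0.02,0.55,0,0,0],[-0.015,-0.02,0.58,0,0,0]]]'

```text
time_s: 10.2
position: [0.4692, 0.4199, 0.0474]
orientation: [-0.201, 0.98, 0.0, 0.001]
force: [-0.6, -3.5, 15.3]
gripper_width: 0.0452
grasp_force: 65.9
```

Run:
```python
from h import *
o=arm.get_obs();print(o["force"],o["moment"],o["position"],o["gripper_width"])
Rp=tool(113.1,[0,0,1])
off=np.array([-.0002,.0003,.0235])
for z in (.012,): print(z,rel(np.array([.4686,.4195,z])-Rp.apply(off),Rp).round(3))
```

```text
[-0.56686876 -3.53815517 15.33153969] [-0.89786622  0.28075184  0.0397249 ] [0.46923061 0.41990363 0.04738526] 0.04524421510984124
0.012 [ 0.019 -0.008  0.238 -0.001  0.021  0.016]
```

Run:
```python
from h import *
a=shot("w10")[:,:,::-1];s=arm.capture("scene")[:,:,::-1]
B=inf("w10")
Rs=R.from_euler("z",23.1,degrees=True)
for q in ([-33,-33,26],[-33,33,26],[-24.5,-24.5,26]): print("proj rim",proj(B,Rs.apply(np.array(q)/1e3)+[.4686,.4195,0]).round(1),proj(arm.camera_info("scene"),Rs.apply(np.array(q)/1e3)+[.4686,.4195,0]).round(1))
cv2.imwrite("pics/c10.png",np.hstack([cv2.resize(a[170:350,205:415],(500,428),interpolation=cv2.INTER_CUBIC),cv2.resize(s[215:300,160:220],(300,428),interpolation=cv2.INTER_CUBIC)]))
```

```text
proj rim [234.9 208.9] [203.2 262.9]
proj rim [385.5 209.3] [171.3 254.9]
proj rim [254.9 227.7] [201.5 259.3]
```

View pics/c10.png

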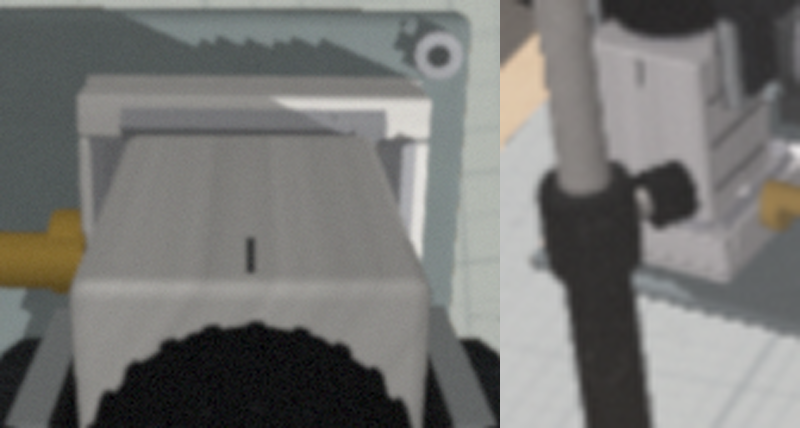

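The wrist view at contact shows the canister's lower edge from (128,137) to (365,135) inside the nest opening (120–387). It sits about 1.3 mm too far left, which is tool −y. I'll lift slightly, shift +y and try again gently.

apply_moves --targets '[[[0,0,-0.06,0,0,0],[0,0.025,-0.06,0,0,0],[0,0.025,0.0,0,0,0],[0,0.025,0.03,0,0,0],[0,0.025,0.03,0,0,0]]]'

```text
time_s: 10.8
position: [0.4697, 0.4218, 0.0465]
orientation: [-0.201, 0.98, 0.001, 0.003]
force: [-0.4, -2.2, 16.0]
gripper_width: 0.0453
grasp_force: 66.9
```

Run:
```python
from h import *
o=arm.get_obs();print(o["force"],o["moment"],o["position"],R.from_quat(o["orientation"]).as_matrix()[:,2])
```

```text
[-0.39768165 -2.22349808 16.04420458] [-0.66446353  0.64835557  0.03283461] [0.46972492 0.42184574 0.04648412] [ 0.00500017  0.00269633 -0.99998386]
```

Moment balance puts the contact on the front, robot-side edge. I'll shift away from it, along tool −x.

apply_moves --targets '[[[0,0,-0.08,0,0,0],[-0.03,0,-0.08,0,0,0],[-0.03,0,-0.03,0,0,0],[-0.03,0,0.0,0,0,0],[-0.03,0,0.0,0,0,0]]]'

```text
time_s: 11.3
position: [0.4705, 0.4222, 0.0457]
orientation: [-0.201, 0.98, 0.001, 0.002]
force: [-0.9, -1.9, 16.6]
gripper_width: 0.045
grasp_force: 67.1
```

Run:
```python
from h import *
o=arm.get_obs();print(o["force"],o["moment"],o["position"],R.from_quat(o["orientation"]).as_matrix()[:,2])
```

```text
[-0.9473714  -1.8687311  16.60275019] [-0.53044507  0.69017191  0.04875564] [0.47053914 0.42221468 0.04571029] [ 0.00351139  0.00208828 -0.99999165]
```

Run:
```python
from h import *
shot("w11")
g=lambda n:cv2.imread(f"pics/{n}.png",0)
r=g("w8");x0,y0,x1,y1=290,265,330,295
T=r[y0:y1,x0:x1]
for n in("w8","w9","w10","w11"):
    m=cv2.matchTemplate(cv2.resize(g(n)[y0-25:y1+25,x0-25:x1+25],None,fx=4,fy=4,interpolation=3),cv2.resize(T,None,fx=4,fy=4,interpolation=3),5)
    _,v,_,l=cv2.minMaxLoc(m);print(n,v,np.array(l)/4-25)
# predicted positions of the canister's mark-face edges given tool pose: top front edge & bottom front edge
o=arm.get_obs();Rt=R.from_quat(o["orientation"]);B=inf("w11")
for d in (22.5,34):
    for z in (66,0): print(d,z,[proj(B,o["position"]+Rt.apply(np.array([23,s,d-z])/1e3)).round(1) for s in(-23,23)])
```

```text
w8 0.9999978542327881 [0. 0.]
w9 0.9933615326881409 [0. 0.]
w10 0.9878106713294983 [0. 1.]
w11 0.9524614810943604 [0. 4.]
22.5 66 [array([233.1, 291.9]), array([387.9, 292. ])]
22.5 0 [array([259., 232.]), array([361.7, 232.1])]
34 66 [array([239.3, 277.5]), array([381.6, 277.5])]
34 0 [array([261.8, 225.5]), array([358.8, 225.5])]
```

Run:
```python
from h import *
for n in("w8","w9","w10","w11"):
    g=cv2.GaussianBlur(cv2.imread(f"pics/{n}.png",0),(3,3),0).astype(float)
    print(n)
    for c in((272,292),(326,346)):
        p=g[195:315,c[0]:c[1]].mean(1);d=np.gradient(p);k=[i for i in range(1,119) if abs(d[i])>3.5 and abs(d[i])>=abs(d[i-1]) and abs(d[i])>abs(d[i+1])]
        print(c,[(i+195,int(round(d[i]))) for i in k])
    for rw in ((285,289),(240,246)):
        p=g[rw[0]:rw[1],215:405].mean(0);d=np.gradient(p);k=[i for i in range(1,189) if abs(d[i])>4.5 and abs(d[i])>=abs(d[i-1]) and abs(d[i])>abs(d[i+1])]
        print(rw,[(i+215,int(round(d[i]))) for i in k])
```

```text
w8
(272, 292) [(230, -17), (286, 8), (293, -4), (309, -22)]
(326, 346) [(203, 4), (208, -7), (223, 4), (230, -11), (286, 6), (306, -17)]
(285, 289) [(223, -10), (226, 9), (233, -23), (237, 8), (384, 16)]
(240, 246) [(224, 8), (251, -12), (255, 9), (374, 14)]
w9
(272, 292) [(201, 5), (206, -8), (213, -10), (218, 28), (225, -4), (230, -12), (286, 7), (292, -4), (309, -20)]
(326, 346) [(202, 24), (207, -21), (219, 7), (230, -7), (286, 5), (306, -15)]
(285, 289) [(225, -13), (236, 13), (384, 16)]
(240, 246) [(246, 16), (250, -12), (254, 6), (365, 11), (368, 16), (373, -28), (387, 11)]
w10
(272, 292) [(201, 11), (209, 5), (215, -7), (223, -10), (227, 12), (288, 6), (294, -4), (312, -19)]
(326, 346) [(202, 11), (211, 21), (216, -23), (223, -10), (227, 12), (288, 5), (308, -16)]
(285, 289) [(236, 11), (395, 13)]
(240, 246) [(238, 15), (243, -12), (253, 8), (367, -8), (373, 20), (379, 15), (384, -27), (399, 10)]
w11
(272, 292) [(197, 11), (205, 5), (211, -8), (221, 7), (291, 5), (297, -4)]
(326, 346) [(198, 11), (206, 18), (212, -19), (221, 6), (291, 4), (313, -17)]
(285, 289) [(235, 14), (308, -13), (312, 13), (392, 13)]
(240, 246) [(234, 15), (239, -11), (251, 8), (370, 12), (376, 15), (381, -27), (396, 12)]
```

Edge rows show the canister tilting in the grip (top edge 286→291, bottom edge 230→221). Its foot is caught on the front wall. I'll lift and measure the in-hand pose.

apply_moves --targets '[[[0,0,-0.2,0,0,0],[0,0,-0.4,0,0,0],[0,0,-0.4,0,0,0],[0,0,-0.4,0,0,0],[0,0,-0.4,0,0,0]]]'

```text
time_s: 11.85
position: [0.4685, 0.4211, 0.0624]
orientation: [-0.201, 0.98, -0.0, -0.001]
force: [0.3, -0.0, -2.8]
gripper_width: 0.0448
grasp_force: 64.5
```

```bash
cat > e.py <<'E'
from h import *
from scipy.optimize import least_squares
def edges(p,lo,th):
    d=np.gradient(p);return [(i+lo,int(round(d[i]))) for i in range(1,len(d)-1) if abs(d[i])>th and abs(d[i])>=abs(d[i-1]) and abs(d[i])>abs(d[i+1])]
def rep(n,rows=()):
    g=cv2.GaussianBlur(cv2.imread(f"pics/{n}.png",0),(3,3),0).astype(float)
    for c in((272,292),(326,346)): print(n,c,edges(g[180:320,c[0]:c[1]].mean(1),180,3))
    for r in rows: print(r,edges(g[r-2:r+3,215:405].mean(0),215,4))
def fit(B,o,top,bot):  # rows of front top edge/bottom edge -> tilt about y and d, pivot at pad (x=0)
    Rt=R.from_quat(o["orientation"])
    def f(q):
        d,t=q;piv=np.array([0,0,d-.053])
        P=[piv+R.from_euler("y",t).apply(np.array([.023,0,d-z])-piv) for z in(.066,0)]
        return [proj(B,o["position"]+Rt.apply(p))[1]-v for p,v in zip(P,(top,bot))]
    return least_squares(f,[.024,0]).x
E
python3 - <<'E'
from e import *
shot("w12");o=arm.get_obs();print(o["position"],o["force"]);pickle.dump(o,open("o12.pkl","wb"))
rep("w8",(250,));rep("w12",(250,))
B=inf("w12")
for a in((288,230),(291,222),(292,221)):
    d,t=fit(B,o,*a);print(a,d,np.degrees(t))
E
```

```text
[0.46854189 0.42111405 0.06241674] [-0.98083158 -0.10079276 -3.32617653]
w8 (272, 292) [(182, -6), (185, 10), (230, -17), (286, 8), (293, -4), (309, -22)]
w8 (326, 346) [(184, 11), (195, 3), (203, 4), (208, -7), (223, 4), (230, -11), (286, 6), (306, -17)]
250 [(217, -15), (220, 12), (227, -12), (234, 9), (374, 14)]
w12 (272, 292) [(196, 11), (203, 5), (208, -7), (216, -11), (221, 13), (290, 5), (297, -4), (315, -18)]
w12 (326, 346) [(183, -9), (196, 10), (204, 23), (209, -22), (290, 4), (312, -17)]
250 [(241, 14), (245, -10), (249, 5), (371, 22), (375, -26), (389, 10)]
(288, 230) 0.025579145684530586 0.09018714636878919
(291, 222) 0.027251963383028422 4.251229896029472
(292, 221) 0.0271258944171927 4.895687283929275
```

Run:
```python
from e import *
o=pickle.load(open("o12.pkl","rb"));B=inf("w12")
for y,c in((23.1,(.4686,.4195)),(22.6,(.4690,.4205))):
  Rs=R.from_euler("z",y,degrees=True)
  for z in(.022,.026): print([proj(B,Rs.apply([-.033,s,z])+np.r_[c,0]).round(1) for s in(-.033,-.012,.012,.033)])
for a in((289.5,230),(293.5,221)): print(fit(B,o,*a))
t=np.radians(5.0);Rp=tool(112.6,[0,0,1])*R.from_euler("y",-t)
off=np.array([0,.0003,.0271-.053])+R.from_euler("y",t).apply([0,0,.053]);print(off)
for z in (.034,.012): print(rel(np.array([.4690,.4205,z])-Rp.apply(off),Rp).round(3))
```

```text
[array([238.9, 200.8]), array([282.4, 200.8]), array([332.2, 200.9]), array([375.7, 201.1])]
[array([237.5, 202.5]), array([281.8, 202.5]), array([332.6, 202.6]), array([377. , 202.8])]
[array([241.1, 201.8]), array([284.6, 202.2]), array([334.3, 202.7]), array([377.7, 203.2])]
[array([239.8, 203.5]), array([284.1, 203.9]), array([334.8, 204.4]), array([379.1, 204.9])]
[0.02471419 0.00668138]
[0.02628246 0.09028858]
[0.00461925 0.0003     0.02689832]
[-0.049 -0.021  0.024  0.003 -0.633  0.076]
[-0.049 -0.021  0.464  0.003 -0.633  0.076]
```

apply_moves --targets '[[[-0.05,-0.027,0.02,0,-0.64,0.076],[-0.05,-0.027,0.02,0,-0.64,0.076],[-0.05,-0.027,0.02,0,-0.64,0.076]]]'

```text
time_s: 12.2
position: [0.4711, 0.4209, 0.062]
orientation: [-0.196, 0.98, 0.009, 0.043]
force: [-0.5, -0.4, -3.1]
gripper_width: 0.045
grasp_force: 64.5
```

```bash
cat >> e.py <<'E'
def tgt(c,z,t=5.0):
    t=np.radians(t);Rp=tool(112.6,[0,0,1])*R.from_euler("y",-t)
    off=np.array([0,.0003,.0271-.053])+R.from_euler("y",t).apply([0,0,.053])
    return rel(np.r_[c,z]-Rp.apply(off),Rp).round(3)
E
python3 - <<'E'
from e import *
shot("w13");rep("w13",(250,));o=arm.get_obs();B=inf("w13")
print(o["position"],o["force"]);print(tgt((.4691,.4202),.026),tgt((.4691,.4202),.012))
Rs=R.from_euler("z",22.6,degrees=True)
print("rim",[proj(B,Rs.apply([x/1e3,s,.026])+[.4691,.4202,0]).round(1) for x,s in((-33,-.033),(-33,-.012),(-33,.033),(-24.5,0))])
print("canister bottom if centred",[proj(B,Rs.apply([-.023,s,.034])+[.4691,.4202,0]).round(1) for s in(-.023,.023)])
E
```

```text
w13 (272, 292) [(184, 11), (193, 4), (199, -7), (207, -11), (212, 16), (290, 7), (296, -4), (315, -19)]
w13 (326, 346) [(184, 11), (194, 22), (199, -22), (206, -5), (211, 12), (221, -8), (290, 5), (312, -18)]
250 [(244, 10), (247, -4), (372, 20), (377, -25), (391, 12)]
[0.47190234 0.4212345  0.06237605] [ 0.55901076 -0.41349401 -3.23046468]
[ 0.031 -0.004  0.182  0.005  0.008  0.002] [ 0.055 -0.004  0.46   0.005  0.008  0.002]
rim [array([239.2, 194.6]), array([284.6, 194.5]), array([382. , 194.7]), array([310.6, 212.1])]
canister bottom if centred [array([259.7, 220.7]), array([361.5, 220.8])]
```

The rim and canister edges now agree with the prediction (rim row 194, canister foot row 221). I'll lower straight down.

apply_moves --targets '[[[0.018,-0.004,0.15,0,0,0],[0.025,-0.004,0.22,0,0,0],[0.032,-0.004,0.29,0,0,0],[0.036,-0.004,0.33,0,0,0]]]'

```text
time_s: 12.65
position: [0.4718, 0.4208, 0.045]
orientation: [-0.196, 0.98, 0.009, 0.044]
force: [0.4, 1.1, -3.4]
gripper_width: 0.0452
grasp_force: 64.6
```

Run:
```python
from e import *
shot("w14");rep("w14",(250,));o=arm.get_obs();print(o["position"],o["force"],o["moment"]);print(tgt((.4691,.4202),.012))
```

```text
w14 (272, 292) [(192, 12), (203, 4), (209, -7), (218, -12), (222, 14), (290, 6), (297, -4), (315, -18)]
w14 (326, 346) [(192, 11), (203, 20), (209, -22), (217, -12), (222, 14), (290, 5), (312, -17)]
250 [(237, 15), (242, -12), (248, 7), (371, -7), (374, 18), (380, 15), (385, -28), (399, 9)]
[0.47171842 0.42080197 0.0448801 ] [ 0.64210326  0.76397664 -3.7794497 ] [ 0.05197642 -0.11251418 -0.00409204]
[ 0.018  0.003  0.112  0.004  0.013 -0.001]
```

No contact force with the underside below the rim, so it is in the nest. I'll go on to the floor.

apply_moves --targets '[[[0.006,0,0.06,0,0,0],[0.008,0,0.09,0,0,0],[0.01,0,0.12,0,0,0],[0.012,0,0.14,0,0,0]]]'

```text
time_s: 13.1
position: [0.4718, 0.4209, 0.0386]
orientation: [-0.196, 0.98, 0.009, 0.044]
force: [-0.5, 0.3, -3.7]
gripper_width: 0.0449
grasp_force: 64.5
```

Run:
```python
from e import *
o=arm.get_obs();print(o["position"],o["force"],o["moment"]);print(tgt((.4691,.4202),.012))
```

```text
[0.47178592 0.42092363 0.03864385] [-0.50848604  0.34139178 -3.70953708] [ 0.03196068 -0.05448895  0.04472987]
[ 0.009  0.001 -0.012  0.005  0.019 -0.   ]
```

apply_moves --targets '[[[0,0,0.02,0,0,0],[0,0,0.04,0,0,0],[0,0,0.05,0,0,0]]]'

```text
time_s: 13.4
position: [0.4718, 0.4209, 0.036]
orientation: [-0.196, 0.98, 0.009, 0.044]
force: [1.3, 1.4, -2.9]
gripper_width: 0.045
grasp_force: 64.5
```

apply_moves --targets '[[[0,0,0.01,0,0,0],[0,0,0.02,0,0,0]]]'

```text
time_s: 13.6
position: [0.4719, 0.421, 0.0351]
orientation: [-0.196, 0.98, 0.009, 0.044]
force: [0.2, -0.4, -3.3]
gripper_width: 0.0451
grasp_force: 64.5
```

apply_moves --targets '[[[0,0,0.015,0,0,0],[0,0,0.03,0,0,0]]]'

```text
time_s: 13.8
position: [0.4722, 0.4211, 0.0343]
orientation: [-0.196, 0.98, 0.009, 0.044]
force: [-2.3, -2.1, 6.2]
gripper_width: 0.0454
grasp_force: 65.5
```

apply_moves --targets '[[[0,0,0.015,0,0,0],[0,0,0.03,0,0,0]]]'

```text
time_s: 14.0
position: [0.4724, 0.4212, 0.0342]
orientation: [-0.196, 0.98, 0.009, 0.044]
force: [-4.6, -3.6, 15.6]
gripper_width: 0.045
grasp_force: 66.8
```

Floor contact. I'll relieve the push and let go.

apply_moves --targets '[[[0,0,-0.03,0,0,0],[0,0,-0.03,0,0,0]]]'

```text
time_s: 14.2
position: [0.4723, 0.4212, 0.0344]
orientation: [-0.196, 0.98, 0.009, 0.044]
force: [-2.4, -1.7, 5.3]
gripper_width: 0.0454
grasp_force: 65.3
```

apply_moves --targets '[[[0,0,0,0,0,0],[0,0,0,0,0,0],[0,0,0,0,0,0],[0,0,0,0,0,0],[0,0,0,0,0,0]]]' --hand 70

```text
time_s: 14.7
position: [0.4722, 0.4211, 0.0336]
orientation: [-0.196, 0.98, 0.009, 0.044]
force: [-0.1, 0.4, -0.7]
gripper_width: 0.0702
grasp_force: 0.0
```

Run:
```python
from e import *
shot("w15");rep("w15",(250,));o=arm.get_obs();B=inf("w15");print(o["position"],o["force"],o["gripper_width"])
Rs=R.from_euler("z",22.6,degrees=True)
for z in(.012,.078): print([proj(B,Rs.apply([-.023,s,z])+[.4691,.4202,0]).round(1) for s in(-.023,.023)])
print(rel([.4691,.4202,.058],tool(112.6,[0,0,1])).round(3))
```

```text
w15 (272, 292) [(182, -9), (198, 11), (210, 5), (216, -6), (226, -11), (231, 14), (295, 6), (301, -4)]
w15 (326, 346) [(181, -10), (198, 11), (211, 20), (216, -22), (226, -9), (231, 13), (295, 5), (302, -3), (317, -18)]
250 [(231, 14), (237, -12), (249, 8), (371, -10), (378, 20), (384, 15), (390, -27)]
[0.472085   0.42102784 0.03355642] [ 0.57736564 -0.20770894 -0.11418561] 0.0697332764418067
[array([258.4, 223.2]), array([363.8, 223.2])]
[array([232.8, 299.3]), array([390.9, 299.3])]
[ 0.017  0.008 -0.492  0.005  0.642 -0.   ]
```

The canister is seated: its top edge is at row 298, against 299 predicted. Now straighten the tool, rise and grip the cap.

apply_moves --targets '[[[0.0,0.0,-0.3,0,0.2,0],[0.02,0.008,-0.69,0,0.64,0],[0.02,0.008,-0.69,0,0.64,0],[0.02,0.008,-0.69,0,0.64,0]]]'

```text
time_s: 15.15
position: [0.4687, 0.42, 0.0678]
orientation: [-0.196, 0.981, 0.001, 0.001]
force: [-0.2, -0.7, 0.6]
gripper_width: 0.0697
grasp_force: 0.0
```

Run:
```python
from e import *
shot("w16");rep("w16",(285,));o=arm.get_obs();B=inf("w16");print(o["position"],o["force"],o["gripper_width"],o["joint_positions"])
Rs=R.from_euler("z",22.6,degrees=True)
print([proj(B,Rs.apply([-.023,s,.078])+[.4691,.4202,0]).round(1) for s in(-.023,.023)])
print(rel([.4691,.4202,.068],tool(112.6,[0,0,1])).round(3))
```

```text
w16 (272, 292) [(195, 11), (201, 6), (207, -7), (214, -11), (219, 13), (254, 8), (258, -4), (271, -16), (278, -10)]
w16 (326, 346) [(181, -10), (194, 10), (202, 23), (207, -22), (215, -6), (220, 8), (254, 6), (272, -17), (279, -5)]
285 [(221, -9), (246, 13), (267, -30), (353, 29), (369, 28), (373, -25), (386, 13)]
[0.46776306 0.41951006 0.06698299] [ 0.10814555 -0.053196    0.05576429] 0.06986277407180146 [ 5.53569190e-01  5.23504593e-01  1.52266290e+00  4.33312913e-04
  1.09496535e+00 -1.41179469e+00]
[array([248.8, 257. ]), array([372.1, 257. ])]
[-0.03   0.002 -0.02   0.003  0.003 -0.001]
```

apply_moves --targets '[[[-0.02,0,-0.02,0,0,0],[-0.02,0,-0.02,0,0,0],[-0.02,0,-0.02,0,0,0],[-0.02,0,-0.02,0,0,0],[-0.02,0,-0.02,0,0,0]]]' --hand 30 --grip_force 35

```text
time_s: 15.7
position: [0.4687, 0.4199, 0.0685]
orientation: [-0.196, 0.981, 0.0, -0.0]
force: [-0.4, -1.9, -1.9]
gripper_width: 0.0398
grasp_force: 35.3
```

Run:
```python
from h import *
o=arm.get_obs();print(o["position"],o["force"],o["moment"],o["gripper_width"],o["grasp_force"])
```

```text
[0.46865918 0.41990085 0.06846683] [-0.44585845 -1.93102812 -1.89845959] [-0.16489211  0.07953121  0.02683567] 0.03979002543124092 35.338743925094604
```

apply_moves --targets '[[[0,0,0.002,0,0,1],[0,0,0.004,0,0,2],[0,0,0.006,0,0,3],[0,0,0.008,0,0,4],[0,0,0.009,0,0,5]]]'

```text
time_s: 16.2
position: [0.4691, 0.4199, 0.0681]
orientation: [0.154, 0.988, 0.0, -0.0]
force: [0.8, -2.6, -1.4]
gripper_width: 0.0397
grasp_force: 35.5
```

Run:
```python
from h import *
o=arm.get_obs();print(o["position"],o["force"],o["moment"],o["gripper_width"],o["grasp_force"],o["joint_positions"][5],o["tau"][5])
```

```text
[0.46908607 0.41988684 0.06809958] [ 0.8337849  -2.61377273 -1.38315643] [-0.22562206 -0.07443646  0.20656779] 0.039719887151905414 35.478501319885254 -0.7086600404269935 -1.7027164623141289
```

apply_moves --targets '[[[0,0,0.002,0,0,1],[0,0,0.004,0,0,2],[0,0,0.006,0,0,3],[0,0,0.008,0,0,4],[0,0,0.009,0,0,5]]]'

```text
time_s: 16.7
position: [0.4688, 0.4196, 0.0676]
orientation: [0.483, 0.876, -0.0, -0.0]
force: [-1.3, -2.3, 0.0]
gripper_width: 0.0395
grasp_force: 35.5
```

Run:
```python
from h import *
o=arm.get_obs();print(o["position"],o["force"],o["moment"],o["gripper_width"],o["grasp_force"],o["joint_positions"][5],o["tau"][5])
```

```text
[0.4688369  0.41957309 0.06764775] [-1.26890313 -2.2501266   0.01065735] [-0.38961934  0.05042572  0.19387326] 0.039548333634720115 35.50392687320709 -0.01056518418686956 -1.7031016945838928
```

Torque is steady at about 0.2 N m, so the cap is turning. I'll continue, watching for the stop.

apply_moves --targets '[[[0,0,0.002,0,0,1],[0,0,0.004,0,0,2],[0,0,0.006,0,0,3],[0,0,0.008,0,0,4],[0,0,0.009,0,0,5]]]'

```text
time_s: 17.2
position: [0.4685, 0.4195, 0.0672]
orientation: [0.753, 0.658, -0.001, -0.0]
force: [-2.8, -3.0, 0.0]
gripper_width: 0.0397
grasp_force: 35.6
```

```bash
cat > m.py <<'E'
from h import *
o=arm.get_obs();print(o["position"],o["force"],"Mz",o["moment"][2],o["gripper_width"],"q6",o["joint_positions"][5],o["tau"][5])
E
python3 m.py
```

```text
[0.46850145 0.41950844 0.0672301 ] [-2.77948913 -3.02768509  0.01241325] Mz 0.15935066513216836 0.039651265978600095 q6 0.6875823609956162 -1.703038439154625
```

apply_moves --targets '[[[0,0,0.002,0,0,1],[0,0,0.004,0,0,2],[0,0,0.006,0,0,3]]]'

```text
time_s: 17.5
position: [0.4685, 0.4197, 0.067]
orientation: [0.873, 0.488, -0.001, -0.0]
force: [-0.6, 1.6, 0.1]
gripper_width: 0.0398
grasp_force: 35.8
```

```bash
python3 m.py
```

```text
[0.46847637 0.41970873 0.06697469] [-0.62683318  1.61232986  0.11002386] Mz 1.022957164418393 0.03984379764905142 q6 1.1053289734798322 -0.6959683634340763
```

Torque jumped to 1.0 N m after about 2.5 rad, so the stop is reached. A small extra nudge will confirm it.

apply_moves --targets '[[[0,0,0,0,0,0.4],[0,0,0,0,0,0.4]]]'

```text
time_s: 17.7
position: [0.4691, 0.4207, 0.0671]
orientation: [0.885, 0.465, 0.001, -0.0]
force: [0.6, 2.1, -1.9]
gripper_width: 0.0397
grasp_force: 35.6
```

```bash
python3 m.py
```

```text
[0.46908336 0.42072894 0.0671164 ] [ 0.5907654   2.11170916 -1.85321641] Mz 0.7890961614999851 0.03971751747012427 q6 1.1559501956130918 1.4853757247328758
```

The stop is confirmed because torque no longer rises. I'll let go of the cap and head for the lever.

apply_moves --targets '[[[0,0,0,0,0,0],[0,0,0,0,0,0],[0,0,0,0,0,0],[0,0,0,0,0,0]]]' --hand 65

```text
time_s: 18.1
position: [0.4692, 0.4201, 0.0674]
orientation: [0.885, 0.465, 0.0, -0.0]
force: [-0.1, 0.1, -0.3]
gripper_width: 0.065
grasp_force: 0.0
```

apply_moves --targets '[[[0,0,-0.5,0,0,0],[0,0,-1.0,0,0,0],[0,0,-1.4,0,0,0],[0,0,-1.4,0,0,0]]]'

```text
time_s: 18.5
position: [0.471, 0.4213, 0.1409]
orientation: [0.885, 0.465, 0.003, -0.001]
force: [0.7, 1.1, 0.4]
gripper_width: 0.0648
grasp_force: 0.0
```

```bash
python3 m.py
python3 - <<'E'
from h import *
shot("w17")
print(rel([.4664,.3042,.11],tool(-67.4,[0,0,1])).round(3))
E
```

```text
[0.47100911 0.42128439 0.14086005] [0.66497744 1.06011972 0.42674201] Mz 0.030679167847556595 0.06481508919352112 q6 1.1567201948193788 0.0006262779606913682
[-1.961e+00  1.262e+00  5.710e-01 -1.000e-03 -2.900e-02  4.100e+00]
```

apply_moves --targets '[[[-1.96,1.26,0,0,0,4.1],[-1.96,1.26,0,0,0,4.1],[-1.96,1.26,0,0,0,4.1],[-1.96,1.26,0.57,0,0,4.1],[-1.96,1.26,0.57,0,0,4.1]]]' --hand 45

```text
time_s: 19.05
position: [0.4624, 0.3016, 0.1048]
orientation: [0.981, 0.195, -0.004, 0.0]
force: [-1.1, -0.3, -1.0]
gripper_width: 0.0449
grasp_force: 0.0
```

apply_moves --targets '[[[0,0,0,0,0,0],[0,0,0,0,0,0],[0,0,0,0,0,0]]]'

```text
time_s: 19.35
position: [0.4657, 0.3044, 0.1094]
orientation: [0.98, 0.197, 0.001, -0.0]
force: [0.1, 0.5, -0.2]
gripper_width: 0.0452
grasp_force: 0.0
```

```bash
python3 m.py
python3 - <<'E'
from e import *
a=shot("w18");o=arm.get_obs();B=inf("w18")
for z in(.11,.038): print(rel([.4664,.3042,z],tool(-67.4,[0,0,1])).round(3))
Rs=R.from_euler("z",22.6,degrees=True)
st=np.array([.5098,.3223,0])
P=[proj(B,st+Rs.apply([-r/1e3,s,.061])) for r,s in((29,0),(65,0),(47,-.0055),(47,.0055))];print(np.round(P,1))
g=cv2.cvtColor(a,cv2.COLOR_RGB2GRAY).astype(float)
c=np.mean(P[:2],0)
for dy in (-15,0,15):
    r=int(c[1])+dy;print(r,edges(g[r-2:r+3,int(c[0])-50:int(c[0])+50].mean(0),int(c[0])-50,6))
E
```

```text
[0.46571989 0.30443743 0.10937816] [ 0.10090304  0.4516249  -0.24156413] Mz 0.006754800143386344 0.04517321438182423 q6 1.5515892097738937 -0.02459421695675701
[ 0.012  0.009 -0.013 -0.005 -0.012  0.014]
[ 0.009  0.01   1.427 -0.005 -0.012  0.014]
[[310.4 228.4]
 [310.2 293.3]
 [320.8 261.6]
 [299.8 261.6]]
245 [(301, -42), (321, 47)]
260 [(301, -43), (321, 45)]
275 [(301, -43), (321, 42)]
```

The lever is exactly where expected (edges 301–321, predicted 300–321). I'll descend and pinch.

apply_moves --targets '[[[0.01,0.01,0.4,0,0,0],[0.01,0.01,0.8,0,0,0],[0.01,0.01,1.1,0,0,0],[0.01,0.01,1.3,0,0,0],[0.01,0.01,1.4,0,0,0]]]'

```text
time_s: 19.9
position: [0.4657, 0.3036, 0.0381]
orientation: [0.981, 0.196, -0.0, -0.0]
force: [-0.4, -0.1, 0.0]
gripper_width: 0.0448
grasp_force: 0.0
```

apply_moves --targets '[[[0,0,0,0,0,0],[0,0,0,0,0,0],[0,0,0,0,0,0],[0,0,0,0,0,0],[0,0,0,0,0,0]]]' --hand 0 --grip_force 30

```text
time_s: 20.4
position: [0.4665, 0.3038, 0.0395]
orientation: [0.981, 0.196, 0.001, -0.001]
force: [-0.7, 0.8, 3.8]
gripper_width: 0.0094
grasp_force: 33.0
```

apply_moves --targets '[[[0,0,0,0,0,0],[0,0,0,0,0,0]]]'

```text
time_s: 20.6
position: [0.4665, 0.3039, 0.0394]
orientation: [0.981, 0.196, 0.001, -0.001]
force: [-0.5, 0.7, 5.4]
gripper_width: 0.0101
grasp_force: 33.3
```

```bash
python3 m.py
```

```text
[0.46652135 0.30387115 0.03943968] [-0.48648696  0.69158887  5.43162942] Mz 0.10372243946156184 0.010092513625260213 q6 1.5520715991163785 0.11394710512831807
```

The lever is pinched. I'll swing it along the arc about the stem.

apply_moves --targets '[[[0.009,0.131,0,0,0,-1],[0.036,0.259,0,0,0,-2],[0.081,0.382,0,0,0,-3],[0.143,0.498,0,0,0,-4],[0.22,0.604,0,0,0,-5]]]'

```text
time_s: 21.1
position: [0.4883, 0.2805, 0.0394]
orientation: [0.853, 0.522, 0.001, -0.001]
force: [-0.3, 3.6, 4.2]
gripper_width: 0.0096
grasp_force: 33.2
```

```bash
python3 m.py
```

```text
[0.48827164 0.28051952 0.03942489] [-0.34857338  3.55400194  4.20606619] Mz 0.03926447251639196 0.009560249857083867 q6 0.7937835202820474 1.9836066663265228
```

apply_moves --targets '[[[0.009,0.131,0,0,0,-1],[0.036,0.259,0,0,0,-2],[0.081,0.382,0,0,0,-3],[0.143,0.498,0,0,0,-4],[0.22,0.604,0,0,0,-5]]]'

```text
time_s: 21.6
position: [0.5198, 0.2766, 0.0394]
orientation: [0.623, 0.782, 0.001, -0.001]
force: [-2.5, 4.0, 5.8]
gripper_width: 0.0096
grasp_force: 33.3
```

```bash
python3 m.py
```

```text
[0.51979122 0.2766369  0.03939389] [-2.54368415  3.95039406  5.83641167] Mz -0.11204461702296355 0.009553125275156879 q6 0.07182886259468918 1.8252697214484215
```

apply_moves --targets '[[[0.007,0.115,0,0,0,-0.875],[0.014,0.164,0,0,0,-1.25],[0.014,0.164,0,0,0,-1.25]]]'

```text
time_s: 21.9
position: [0.5274, 0.2791, 0.0394]
orientation: [0.554, 0.832, 0.001, -0.001]
force: [-2.5, 4.0, 6.7]
gripper_width: 0.0098
grasp_force: 33.4
```

```bash
python3 m.py; python3 -c "
from h import *
o=arm.get_obs();x=R.from_quat(o['orientation']).as_matrix()[:,0];d=np.array([.5098,.3223])-o['position'][:2];print(np.degrees(np.arctan2(x[1],x[0])),np.degrees(np.arctan2(d[1],d[0])),np.linalg.norm(d))"
```

```text
[0.52744628 0.2790988  0.03939068] [-2.52249784  3.95141306  6.67965136] Mz 0.014019764159044068 0.009785279831680713 q6 -0.09829532197721437 -0.5026459693908691
112.66908918651997 112.21841295097633 0.04666620312448522
```

apply_moves --targets '[[[0.0,0.03,0,0,0,-0.25],[0.0,0.03,0,0,0,-0.25]]]'

```text
time_s: 22.1
position: [0.5277, 0.2792, 0.0393]
orientation: [0.54, 0.841, 0.0, -0.001]
force: [-5.5, 0.5, 9.4]
gripper_width: 0.0097
grasp_force: 34.1
```

```bash
python3 m.py
```

```text
[0.52768363 0.27924183 0.03933006] [-5.47407012  0.46190803  9.44677241] Mz -0.44224557576808105 0.009701814986096135 q6 -0.13164447821993588 -0.7305794768035412
```

apply_moves --targets '[[[0,0,0,0,0,0],[0,0,0,0,0,0],[0,0,0,0,0,0],[0,0,0,0,0,0]]]' --hand 35

```text
time_s: 22.5
position: [0.5288, 0.2786, 0.0384]
orientation: [0.54, 0.841, 0.0, -0.0]
force: [0.4, -0.2, 0.2]
gripper_width: 0.035
grasp_force: 0.0
```

apply_moves --targets '[[[0,0,-0.5,0,0,0],[0,0,-1.2,0,0,0],[0,0,-2.0,0,0,0],[0,0,-2.4,0,0,0],[0,0,-2.4,0,0,0]]]'

```text
time_s: 23.0
position: [0.5311, 0.2793, 0.1625]
orientation: [0.54, 0.842, 0.003, 0.002]
force: [0.4, 0.2, -0.5]
gripper_width: 0.0349
grasp_force: 0.0
```

```bash
python3 m.py
python3 - <<'E'
from e import *
a=shot("w19");B=inf("w19");g=cv2.cvtColor(a,cv2.COLOR_RGB2GRAY).astype(float)
Rs=R.from_euler("z",22.6,degrees=True);st=np.array([.5098,.3223,0])
for r in(35,47,60):
    p=proj(B,st+Rs.apply([0,-r/1e3,.061]));x,y=p.astype(int);print(p.round(1),edges(g[y-2:y+3,x-40:x+40].mean(0),x-40,8))
n=[proj(B,np.array([.4691,.4202,.105]))];print("cap px",n)
# cap/canister via top camera: change of lever check, dark centroid of cap
t=arm.camera_info("top");im=cv2.cvtColor(arm.capture("top"),cv2.COLOR_RGB2GRAY)
c=proj(t,[.4691,.4202,.105]);x,y=c.round().astype(int);w=(im[y-16:y+17,x-16:x+17]<55);yy,xx=np.nonzero(w);print(c,xx.mean()+x-16,yy.mean()+y-16,w.sum(), "expected area",np.pi*(20.5*442.9/822)**2)
E
```

```text
[0.53113779 0.27933405 0.16250028] [ 0.3744485   0.17606966 -0.54783864] Mz 0.03329141619847566 0.03486463017087582 q6 -0.1314809670393729 0.00011406182238715701
[303.7 213.9] [(np.int64(273), -11), (np.int64(295), -17), (np.int64(312), 36)]
[303.1 232.1] [(np.int64(270), -14), (np.int64(295), -25), (np.int64(311), 25), (np.int64(324), 9), (np.int64(328), -9)]
[302.5 251.2] [(np.int64(269), -18), (np.int64(285), 18), (np.int64(295), -41), (np.int64(310), 44)]
cap px [array([312.87769153, -62.43299479])]
[214.71004805 316.62188059] 216.61983471074382 317.7314049586777 242 expected area 383.28808626197036
```

```bash
python3 -c "
from rig import arm
print(arm.sign_off())"
```

```text
the job is handed in; nothing more can be done
None
```

The job is handed in, and no verdict came back: the canister stands in the nest, its cap is turned to the stop (torque rose to about 1 N m after about 2.5 rad), and the valve lever measures a full quarter turn, against its stop.

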